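Tip the honey dipper out of its rest and lay it in the bowl

TASK

Press the paddle of the dipper rest gently down until it clicks and stays down by itself, so that the cradle holds the honey dipper's handle up out of the trough; feel for the click and never force the paddle against its stop. Then take the dipper by its handle and lay it gently in the flowered bowl, head inside and resting on the bottom, the handle over the rim; leave the rest clicked down, the bowl standing about where it is, and everything else undisturbed.

Things in the scene. Friction and masses are not known exactly. Their poses are not given: they have to be found in the camera images.
- rest: Fixed rest for a honey dipper, base plate 262 x 64 x 8, x -70 to +192. Origin on the counter under the axle, z up, +x along the trough to the handle's free end. Wooden walls 62 high, 60 wide over both, from x 0 to 190: trough 40 wide at the head (x 0 to 62), 22 wide around the handle (x 62 to 190), too narrow for fingers. Two steel ears from x -66 to 0, 66 high, 32 over both.
- rocker: Steel rocker pivoting in the rest. Origin on the axle, 50 above the counter, y along the axle; at the start its axes are the rest's. +x side: cradle under the dipper (head tray x 10 to 56, handle notch x 88 to 100). -x side: a neck rises at 0.5 rad to a flat press paddle, 72 to 106 from the axle. Pressing the paddle tips the cradle and dipper handle up. Over 20 N on it does damage.
- slot (a point): Point between the ears, rest frame x -60, z 50. Hidden here are a ball catch and a sprung stop for the neck. Their height differs from start to start and is not measured: feel for it. Paddle: about 1 N moves it, 3 to 8 N pass the catch (at 0.23 to 0.65 rad); 5 to 10 mm later it meets the stop, 3 to 6 N per mm. Past the catch it stays up when let go, at 0.3 to 0.7 rad; before, it drops back.
- paddle (a point): Middle of the upper face of the press paddle (32 x 34), 89 from the axle; at the start about 94 above the counter, sloping 0.5 rad; level when the rocker has turned 0.5 rad. Moves with the rocker. Press it straight down about 78 from the axle (rest x -78), clear of the ears.
- dipper: Wooden honey dipper, 180 long, 30 g. Origin at the centre of the grooved head (28 across, 40 long, x -20 to +20); its +x axis runs along the round handle (11 across) whose free end is at x +160. At the start it lies in the cradle, head 32 from the axle, its axis 52 above the counter and the handle sunk below the walls of the trough; it tips with the cradle.
- dipper_handle (a point): Point on the axis of the handle, 108 from the head's centre (140 from the axle while it lies in the cradle), beyond the cradle: the place to grip, across the handle. With the cradle held up it is 85 to 145 above the counter.
- bowl: Loose ceramic bowl painted with small blue flowers, 126 across the rim, 45 high, wall 4, inner floor 6 above the counter and about 80 across. Origin under its centre, z up. Stands on the right or the left of the counter, in front of the rest, having traded places with the snap-top box.
- snapbox: Bystander: closed snap-top plastic box, clear with a white lid, 101 x 81 x 52 high. Origin under its centre.
- saltpot: Bystander: small round white ceramic salt pot, 54 across, 62 high. Origin under its centre.
- spicejar: Bystander: amber glass spice jar with a steel cap, 50 across, 85 high. Origin under its centre.
- eggcup: Bystander: white ceramic egg cup, 48 across, 62 high. Origin under its centre.
There are look-alikes about, which are no part of the job. There is more than one size of the dipper; the job needs the smallest.

How it is judged (in metres and radians):
On the way, in this order (a step that is already met when the one before it is completed fails the run):
1. the rocker stays tipped up (more than 0.26 rad) with the gripper off it and the dipper still lying in it (angle between the x axis of rocker and the x axis of rest, either way round above 0.26 rad and contact force between each of the arm, the fingers and rocker below 0.2 N and contact force between the fingers and dipper below 0.2 N and distance between dipper and rocker below 0.045 m), for 0.4 s.
2. the dipper is held in the gripper, lifted clear of the rest (contact force between the fingers and dipper above 0.5 N and contact force between dipper and rocker below 0.1 N and distance between dipper and rocker above 0.06 m), for 0.2 s.
At the end, for the whole second after the job is handed in: The dipper rests in the bowl, released and still: its head's centre within 50 mm (horizontally) of the bowl's axis and less than 45 mm above the bowl's underside; the bowl stands upright (within 0.1 rad); the rocker is still held up by its catch (more than 0.26 rad) (horizontal distance between dipper and bowl below 0.05 m and z of dipper in the frame of bowl below 0.045 m and contact force between dipper and bowl above 0.05 N and linear speed of each of dipper, bowl below 0.03 m/s and angle between bowl's own z axis and vertical below 0.1 rad and angle between the x axis of rocker and the x axis of rest, either way round above 0.26 rad); the robot touches nothing.
It fails at once if more than 20 N on the rocker (contact force between any of the fingers, the arm and rocker above 20 N).
It fails at once if the dipper is pressed or dropped hard into the bowl (over 20 N) (contact force between dipper and bowl above 20 N).
It fails at once if the bowl is shoved more than 50 mm (distance of bowl from where it was at the start of the episode above 0.05 m).
It fails at once if a bystander is moved more than 30 mm (distance of any of snapbox, saltpot, spicejar, eggcup from where it was at the start of the episode above 0.03 m).
It also fails if it takes over 66 s, if anything falls off the work surface, if the arm or the gripper's body presses on something with over 40 N, if the wrist force passes 120 N, or if a joint passes its speed limit or range.

ROBOT

A 6-joint arm with a two-finger parallel gripper is mounted at the origin on the work surface. World frame = base frame: x ahead of the robot, y to its left, z up, the work surface at z = 0. Lengths are in m, angles in degrees, forces in N, time in s.
With the tool pointing down it reaches from about 0.4 to 0.825 m from the base axis. Payload 7 kg.
Tool frame: the origin (TCP) lies between the finger pads; the fingertips stand 19 mm ahead of it and the grasp point (between the pads) is the TCP; x points along the fingers, y is the direction in which the jaws open and shut, and the axes are right-handed (so a half turn about x gives the same grasp; the last joint's range is limited). The gripper opens to 88 mm and grips with 3 to 60 N. Pads are 19 mm wide; open, the fingers measure 130 mm over their backs; the gripper's body (78 mm by 193 mm) begins 47 mm behind the grasp point.
Start: joints at [84.803, 20.546, 0.682, 0, -70.136, -16.507], TCP at [0.25, 0.627, 0.246] pointing down, gripper open.
Joint ranges: [-176.03, 176.03], [-82.01, 121.73], [-58.28, 71.71], [-173.87, 95.51], [-174.79, -0.11], [-173.66, 173.66]. Speed limits (degrees/s): [136.94, 136.94, 172.46, 180, 180, 180].

INTERFACE

Orientations are given as [roll, pitch, yaw] about the fixed x, y, z axes, in that order (R = Rz(yaw) Ry(pitch) Rx(roll)).
In Python, from plant import r gives the robot as it stands.
- The arm moves only by the tool send_rows, never from a script. Its argument "plan" is a list of rows, each a list of 2 entries, a list of its own where there are three numbers: the shift along the tool's x, y, z scaled (see below), then the turn, a rotation vector about the tool's x, y, z scaled (see below). A call has exactly 5 rows; each row is the pose to reach, as a shift and turn from the pose measured when the call began, along the tool's axes at that moment; what a row does not reach only later rows make up. The controller multiplies each number of a shift by 0.15 m and each number of a turn by pi/4 rad. A row lasts 1/10 s, in which the tool goes at most 50 mm and 8.59 degrees, less where a joint would pass 70% of its speed; a pose out of reach is approached as far as the arm can. A call with a number of a shift or a turn outside -1 to 1 is refused whole. A call with a gripper value outside its range is refused whole. "jaw" is the opening, from -1 (shut) to 1 (fully open), so that 0 is half open, set as the call begins (left out, the last holds). The fingers move at their own pace and stop on an object; "force" is the grip in N (left out, the last holds). Time passes only in rows, so rows that repeat a pose let the fingers close, or fill a call up. It gives the time, the measured TCP pose, the force and the opening at its end, in the units of the state.
- r.get_state(): the state, without advancing time (a new reading comes with each control period).
- r.capture(name): name is "side" or "top" or "wrist"; returns a dict with "color" (420x560x3 uint8, red, green, blue), "range_z" (420x560 float32, m along the optical axis (not along the pixel's ray), 0 where there is no reading), "mtx" (3x3 intrinsics, pixels), "k1" (the pictures are not rectified: a ray, as slopes to the right and down, at radius r is drawn at 1 + k1 r^2 times it, then the intrinsics apply), "pose" (4x4, takes a point from camera to world coordinates). Camera axes: x right, y down, z forward; pixel columns grow to the right and rows downward; lengths in m; the calibration is good to about 2 mm. A picture is of the moment at which its call begins.
- r.close_job(): hands the job in, once; it reports no verdict.
Trained networks look in a picture, given as the dict that the camera call returned (one of the last four; its "shot" number tells which), for a name from the list of things; names that differ only in an ending like _2 or _b are one class to them, and where a whole thing is asked for, a point or a joint stands for the part that bears it (a point fixed in the world has none). Each returns a list of dicts, best first, with "score" (0 to 1); they miss things now and then, are a little off and sometimes report something else, mostly with a low value. They report only what shows in the picture. A call takes as long as a camera call. They do not tell look-alikes from the thing itself.
- r.find_in(picture, target): "uv" ([column, row] in pixels, amid what is visible of it).
- r.trace(picture, target): "mask" (420x560 bool, what is visible of it) and "uv" ([column, row] in pixels, amid what is visible of it).
The state is a dict: "time_s": time; "joints": joint angles; "qd": joint speeds; "joint_torque": joint torques, N m; "tcp_pos": TCP position; "eef_rot": TCP orientation; "contact_force": force on the tool from outside, world axes, zero at the start; "moment": the same for the moment, N m; "gripper_width": finger opening in m.
Only numpy, scipy, OpenCV 4.12 (cv2) and the standard library are available. Lean on these libraries where they do the work, as an engineer would, in place of code of your own. Each camera call takes 0.05 s, during which the arm holds its last target. There are 200 camera calls.

## Working session

There is one attempt and no reset: what is moved stays moved. The work goes in short steps, Python scripts to look and compute and a tool call to move; the robot and the scene stay as the last step left them, time stands still between calls to the robot, and variables do not carry over. Pictures are saved under pics/ and viewed, about 8 in all and at most 12, crops included, and the job is handed in when it is done.

Besides the shell and the picture viewer there is one more tool, called after "Request:" in YAML: its name, and indented under it one key for each argument. send_rows: Moves the arm, as the interface text tells. Its arguments: {"type":"object","properties":{"plan":{"type":"array"},"jaw":{"type":"number"},"force":{"type":"number"}},"required":["plan"]}

```bash
ls; mkdir -p pics; cat > h.py <<'E'
import numpy as np, cv2
from scipy.spatial.transform import Rotation as R
from plant import r
def save(c,name,crop=None,scale=1):
    im=c["color"][:,:,::-1]
    if crop: u0,v0,u1,v1=crop; im=im[v0:v1,u0:u1]
    im=cv2.resize(im,None,fx=scale,fy=scale,interpolation=cv2.INTER_CUBIC); cv2.imwrite("pics/"+name+".png",im)
def cloud(c):
    H,W=c["range_z"].shape; uu,vv=np.meshgrid(np.arange(W),np.arange(H))
    p=np.stack([uu,vv],-1).reshape(-1,1,2).astype(float)
    n=cv2.undistortPoints(p,c["mtx"],np.array([c["k1"],0,0,0,0.])).reshape(H,W,2)
    z=c["range_z"]; P=np.dstack([n[...,0]*z,n[...,1]*z,z])
    P=P@c["pose"][:3,:3].T+c["pose"][:3,3]; P[z<=0]=np.nan; return P
def proj(c,X):
    X=np.atleast_2d(X); T=np.linalg.inv(c["pose"]); q=X@T[:3,:3].T+T[:3,3]; s=q[:,:2]/q[:,2:]
    s=s*(1+c["k1"]*(s**2).sum(1,keepdims=True)); return s@np.diag(np.diag(c["mtx"])[:2])+c["mtx"][:2,2]
E
python3 - <<'E'
from h import *
print(r.get_state())
for n in ("top","side"):
    c=r.capture(n); save(c,n+"0",scale=1.4); P=cloud(c); print(n,c["pose"].round(3).tolist(),c["mtx"].tolist(),c["k1"])
    np.savez(n+"0.npz",P=P,col=c["color"])
    for t in ["rest","rocker","paddle","dipper","bowl","snapbox","saltpot","spicejar","eggcup"]:
        for d in r.trace(c,t)[:4]:
            m=d["mask"]; q=P[m]; print(t,round(d["score"],2),np.round(d["uv"]),m.sum(),np.nanmedian(q,0).round(3),np.nanpercentile(q,2,axis=0).round(3),np.nanpercentile(q,98,axis=0).round(3))
E
```

```text
pics
{'time_s': 0.0, 'joints': array([ 8.48032285e+01,  2.05906919e+01,  6.32023726e-01, -1.98912272e-02,
       -7.01326914e+01, -1.65072356e+01]), 'qd': array([-0.04392818, -0.02383684,  0.12983375,  0.05957514, -0.01123026,
        0.05019468]), 'joint_torque': array([-5.84591580e-04, -5.82714915e+01,  2.93070155e+01,  6.99751407e+00,
        7.01569792e-03, -1.58627681e-04]), 'tcp_pos': array([0.249474  , 0.62671664, 0.24461845]), 'eef_rot': array([  94.94159351,   89.90674594, -106.76918845]), 'contact_force': array([ 0.73582056,  0.40655041, -0.62370874]), 'moment': array([0.02556999, 0.06234062, 0.06621692]), 'gripper_width': 0.0874549350476639}
top [[-0.02, -0.984, 0.179, 0.242], [-1.0, 0.022, 0.008, -0.043], [-0.012, -0.179, -0.984, 1.051], [0.0, 0.0, 0.0, 1.0]] [[405.0232546070147, 0.0, 275.35102427290843], [0.0, 405.0232546070147, 209.2745617230733], [0.0, 0.0, 1.0]] -0.05309159059017925
rest 0.85 [248. 151.] 2500 [0.573 0.034 0.056] [ 0.556 -0.105  0.004] [0.615 0.158 0.096]
rocker 0.74 [298. 143.] 227 [ 0.585 -0.093  0.088] [ 0.571 -0.115  0.038] [ 0.601 -0.009  0.101]
p
[... 1590 characters left out ...]
411  0.023] [ 0.181 -0.464  0.001] [ 0.327 -0.287  0.039]
dipper 0.61 [226. 209.] 145 [0.585 0.028 0.06 ] [ 0.575 -0.007  0.049] [0.594 0.147 0.07 ]
bowl 0.64 [290. 178.] 840 [ 0.441 -0.196  0.022] [ 0.381 -0.237  0.004] [ 0.492 -0.12   0.05 ]
bowl 0.49 [227. 215.] 252 [0.585 0.046 0.059] [ 0.575 -0.013  0.014] [0.6   0.159 0.068]
snapbox 0.59 [254. 276.] 735 [0.422 0.228 0.052] [0.362 0.191 0.021] [0.467 0.267 0.059]
saltpot 0.56 [276. 223.] 268 [0.421 0.009 0.045] [ 0.402 -0.021  0.001] [0.447 0.022 0.064]
spicejar 0.71 [168. 276.] 344 [0.675 0.331 0.073] [0.658 0.304 0.014] [0.702 0.346 0.091]
eggcup 0.44 [247. 131.] 160 [ 0.672 -0.359  0.058] [ 0.653 -0.391  0.006] [ 0.694 -0.342  0.069]
```

View pics/top0.png

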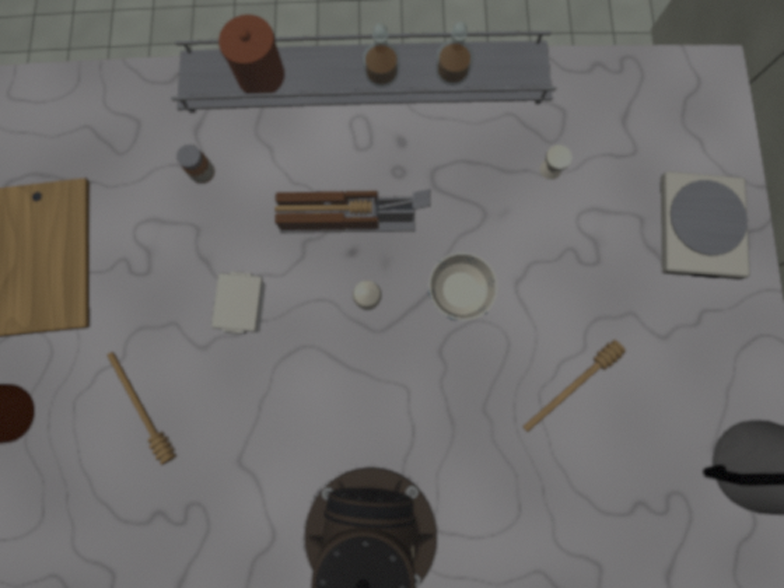

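```bash
python3 - <<'E'
import numpy as np,cv2
d=np.load('top0.npz');P=d['P']
im=d['col'][95:245,190:360,::-1]; cv2.imwrite('pics/crop0.png',cv2.resize(im,None,fx=4,fy=4,interpolation=cv2.INTER_CUBIC))
Z=P[...,2]
# wall tops
for n in('top0','side0'):
    P=np.load(n+'.npz')['P'];Z=P[...,2]
    m=(Z>.058)&(Z<.067)&(P[...,0]>.53)&(P[...,0]<.64)&(P[...,1]>-.03)&(P[...,1]<.2)
    q=P[m][:,:2].astype(np.float32); print(n,m.sum(),cv2.minAreaRect(q),np.median(Z[m]))
    m=(Z>.075)&(P[...,0]>.55)&(P[...,0]<.62)&(P[...,1]>-.14)&(P[...,1]<-.06)
    q=P[m]; print('pad',q.mean(0),cv2.minAreaRect(q[:,:2].astype(np.float32)),q.min(0),q.max(0))
    m=(Z>.035)&(np.hypot(P[...,0]-.436,P[...,1]+.18)<.08)
    q=P[m][:,:2]; A=np.c_[q,np.ones(len(q))]
    hull=cv2.minEnclosingCircle(q.astype(np.float32)); print('bowl',hull,np.nanmax(Z[m]))
E
```

```text
top0 938 ((0.5863295197486877, 0.06790735572576523), (0.1958705186843872, 0.06055952236056328), 89.71349334716797) 0.060875899967596014
pad [ 0.58477224 -0.10013254  0.09246827] ((0.5853596329689026, -0.09161122888326645), (0.051697079092264175, 0.032328322529792786), 87.9723892211914) [ 0.56830664 -0.11787535  0.07506209] [ 0.60119274 -0.0657979   0.10378804]
bowl ((0.4353296458721161, -0.17591600120067596), 0.0640433132648468) 0.04768448253874036
side0 557 ((0.5853598117828369, 0.06827957928180695), (0.0628366768360138, 0.19464319944381714), 0.48200538754463196) 0.062335748151278736
pad [ 0.58563902 -0.10115137  0.0943927 ] ((0.5846772193908691, -0.09202972054481506), (0.03162923827767372, 0.06309431046247482), 2.0595176219940186) [ 0.56903162 -0.12331302  0.07586059] [ 0.60141294 -0.06004693  0.10825316]
bowl ((0.4378737807273865, -0.17791464924812317), 0.06772921234369278) 0.056738108453511904
```

View pics/crop0.png

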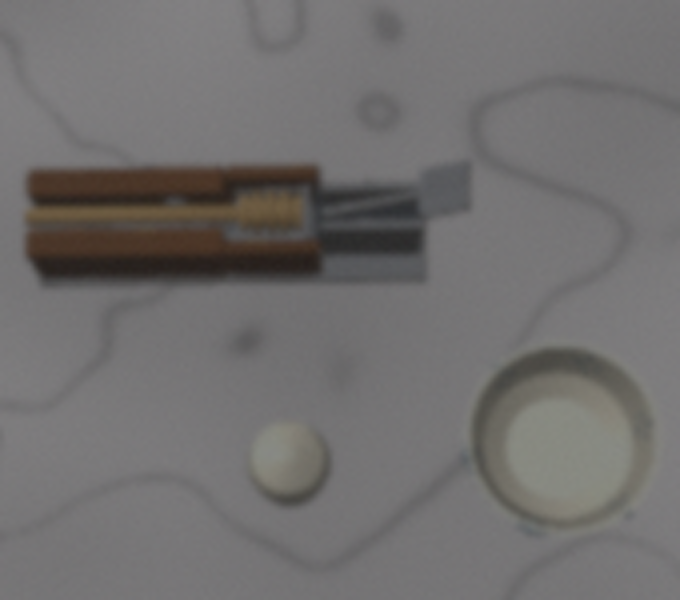

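Candidates for the dipper (top picture, raw px): the one in the rest at (238,149), a loose one at (107,304) and a loose one at (420,267). The two loose ones are larger, so I take the one in the rest; the crop confirms it lies in the cradle with its head toward the paddle. The bowl is at (331,208), the salt pot at (261,211).

```bash
cat >> h.py <<'E'
def go(pos,rot=None):
    s=r.get_state(); A=R.from_euler('xyz',s["eef_rot"],degrees=True); B=A if rot is None else rot
    sh=A.inv().apply(np.array(pos)-s["tcp_pos"])/.15; t=(A.inv()*B).as_rotvec()/(np.pi/4)
    print("t",round(s["time_s"],2),"pos",s["tcp_pos"].round(4),"F",s["contact_force"].round(2),"w",round(s["gripper_width"],4)); print("axes x,y,z:",A.as_matrix().T.round(3).tolist())
    print("shift",sh.round(3),"turn",t.round(3),"deg",(t*45).round(1))
def tool(pitch=0,sgn=1):
    # x down tilted toward world y by pitch deg, y along sgn*world x
    a=np.radians(pitch); x=np.array([0,np.sin(a),-np.cos(a)]); y=np.array([sgn,0,0.]); return R.from_matrix(np.c_[x,y,np.cross(x,y)])
E
python3 - <<'E'
from h import *
for s in(1,-1): go([.5855,-.109,.16],tool(0,s))
E
```

```text
t 1.0 pos [0.2496 0.6271 0.2456] F [-0.03 -0.1  -0.53] w 0.0878
axes x,y,z: [[-0.0, 0.0, -1.0], [-0.37, -0.929, -0.0], [-0.929, 0.37, 0.0]]
shift [ 0.57   3.731 -3.895] turn [-2.482  0.     0.   ] deg [-111.7    0.     0. ]
t 1.0 pos [0.2496 0.6271 0.2456] F [-0.03 -0.1  -0.53] w 0.0878
axes x,y,z: [[-0.0, 0.0, -1.0], [-0.37, -0.929, -0.0], [-0.929, 0.37, 0.0]]
shift [ 0.57   3.731 -3.895] turn [ 1.518  0.    -0.   ] deg [68.3  0.  -0. ]
```

Request:
send_rows:
  plan:
    - [[0,0.186,-0.195],[0,0,0]]
    - [[0,0.372,-0.39],[0,0,0]]
    - [[0,0.558,-0.585],[0,0,0]]
    - [[0,0.744,-0.78],[0,0,0]]
    - [[0,0.93,-0.97],[0,0,0]]
  jaw: -1
  force: 15

```text
time_s: 1.5
tcp_pos: [0.3337, 0.4422, 0.2457]
eef_rot: [-94.9, 90.0, 63.4]
contact_force: [0.9, 0.8, 1.1]
gripper_width: 0.0534
```

Request:
send_rows:
  plan:
    - [[0,0.186,-0.195],[0,0,0]]
    - [[0,0.372,-0.39],[0,0,0]]
    - [[0,0.558,-0.585],[0,0,0]]
    - [[0,0.744,-0.78],[0,0,0]]
    - [[0,0.93,-0.97],[0,0,0]]

```text
time_s: 2.0
tcp_pos: [0.4178, 0.2573, 0.246]
eef_rot: [-105.6, 89.9, 52.7]
contact_force: [1.3, 0.2, 0.7]
gripper_width: 0.0136
```

Request:
send_rows:
  plan:
    - [[0,0.186,-0.195],[0,0,0]]
    - [[0,0.372,-0.39],[0,0,0]]
    - [[0,0.558,-0.585],[0,0,0]]
    - [[0,0.744,-0.78],[0,0,0]]
    - [[0,0.93,-0.97],[0,0,0]]

```text
time_s: 2.5
tcp_pos: [0.502, 0.0723, 0.2463]
eef_rot: [-116.3, 89.9, 42.1]
contact_force: [0.3, 0.2, -0.2]
gripper_width: 0.0002
```

Request:
send_rows:
  plan:
    - [[0,0.186,-0.195],[0,0,0]]
    - [[0,0.372,-0.39],[0,0,0]]
    - [[0,0.558,-0.585],[0,0,0]]
    - [[0,0.744,-0.78],[0,0,0]]
    - [[0,0.93,-0.97],[0,0,0]]

```text
time_s: 3.0
tcp_pos: [0.5863, -0.1127, 0.2464]
eef_rot: [-122.6, 89.9, 35.7]
contact_force: [1.6, 0.7, -0.0]
gripper_width: 0.0004
```

Request:
send_rows:
  plan:
    - [[0,0,0],[0.19,0,0]]
    - [[0,0,0],[0.38,0,0]]
    - [[0,0,0],[0.57,0,0]]
    - [[0,0,0],[0.76,0,0]]
    - [[0,0,0],[0.76,0,0]]

```text
time_s: 3.5
tcp_pos: [0.5863, -0.1129, 0.2464]
eef_rot: [-90.6, 89.9, 33.4]
contact_force: [0.4, -0.9, -0.2]
gripper_width: 0.0004
```

Request:
send_rows:
  plan:
    - [[0,0,0],[0.19,0,0]]
    - [[0,0,0],[0.38,0,0]]
    - [[0,0,0],[0.57,0,0]]
    - [[0,0,0],[0.76,0,0]]
    - [[0,0,0],[0.76,0,0]]

```text
time_s: 4.0
tcp_pos: [0.5862, -0.1128, 0.2465]
eef_rot: [-56.4, 89.9, 33.5]
contact_force: [0.5, 0.0, 0.7]
gripper_width: 0.0004
```

```bash
python3 - <<'E'
from h import *
go([.5855,-.109,.13],tool(0,-1)); print(r.get_state()["joints"].round(1))
E
```

```text
t 4.0 pos [ 0.5862 -0.1128  0.2465] F [0.53 0.   0.68] w 0.0004
axes x,y,z: [[0.002, 0.001, -1.0], [-1.0, 0.002, -0.002], [0.002, 1.0, 0.001]]
shift [0.777 0.007 0.024] turn [-0.002  0.002  0.003] deg [-0.1  0.1  0.1]
[  7.8  13.2  -9.5  -0.1 -67.2  -7.9]
```

Request:
send_rows:
  plan:
    - [[0.2,0.007,0.024],[0,0,0]]
    - [[0.4,0.007,0.024],[0,0,0]]
    - [[0.6,0.007,0.024],[0,0,0]]
    - [[0.7,0.007,0.024],[0,0,0]]
    - [[0.777,0.007,0.024],[0,0,0]]

```text
time_s: 4.5
tcp_pos: [0.585, -0.1091, 0.1286]
eef_rot: [-29.5, 89.9, 60.8]
contact_force: [1.5, -0.3, 0.4]
gripper_width: 0.0002
```

Request:
send_rows:
  plan:
    - [[0.007,0,0],[0,0,0]]
    - [[0.014,0,0],[0,0,0]]
    - [[0.02,0,0],[0,0,0]]
    - [[0.027,0,0],[0,0,0]]
    - [[0.033,0,0],[0,0,0]]

```text
time_s: 5.0
tcp_pos: [0.5853, -0.109, 0.1243]
eef_rot: [-54.2, 89.9, 36.1]
contact_force: [-0.1, 0.1, 0.6]
gripper_width: 0.0006
```

Request:
send_rows:
  plan:
    - [[0.004,0,0],[0,0,0]]
    - [[0.008,0,0],[0,0,0]]
    - [[0.012,0,0],[0,0,0]]
    - [[0.016,0,0],[0,0,0]]
    - [[0.02,0,0],[0,0,0]]

```text
time_s: 5.5
tcp_pos: [0.5854, -0.109, 0.1213]
eef_rot: [-57.4, 89.9, 32.9]
contact_force: [-0.5, -0.0, 0.3]
gripper_width: 0.0006
```

Request:
send_rows:
  plan:
    - [[0.004,0,0],[0,0,0]]
    - [[0.008,0,0],[0,0,0]]
    - [[0.012,0,0],[0,0,0]]
    - [[0.016,0,0],[0,0,0]]
    - [[0.02,0,0],[0,0,0]]

```text
time_s: 6.0
tcp_pos: [0.5855, -0.109, 0.1183]
eef_rot: [-58.0, 89.9, 32.4]
contact_force: [0.2, 0.3, 0.9]
gripper_width: 0.0006
```

Request:
send_rows:
  plan:
    - [[0.006,0,0],[0,0,0]]
    - [[0.012,0,0],[0,0,0]]
    - [[0.018,0,0],[0,0,0]]
    - [[0.024,0,0],[0,0,0]]
    - [[0.03,0,0],[0,0,0]]

```text
time_s: 6.5
tcp_pos: [0.5855, -0.109, 0.1137]
eef_rot: [-58.0, 89.9, 32.3]
contact_force: [-0.3, 1.2, 0.7]
gripper_width: 0.0004
```

Request:
send_rows:
  plan:
    - [[0.006,0,0],[0,0,0]]
    - [[0.012,0,0],[0,0,0]]
    - [[0.018,0,0],[0,0,0]]
    - [[0.024,0,0],[0,0,0]]
    - [[0.03,0,0],[0,0,0]]

```text
time_s: 7.0
tcp_pos: [0.5854, -0.109, 0.1091]
eef_rot: [-56.6, 89.9, 33.7]
contact_force: [1.2, -1.3, 0.6]
gripper_width: 0.0006
```

```bash
python3 - <<'E'
from h import *
c=r.capture("top"); save(c,"p1",(220,100,340,200),5)
F=[]
for i in range(8):
    s=r.get_state(); F.append(s["contact_force"])
print(np.round(F,2).tolist(), s["time_s"])
P=cloud(c); m=(P[...,2]>.06)&(abs(P[...,0]-.585)<.01)&(P[...,1]>-.02)&(P[...,1]<.17)
q=P[m]; print(np.polyfit(q[:,1],q[:,2],1), q[:,2].max())
E
```

```text
[[-0.57, -0.87, -0.41], [-0.57, -0.87, -0.41], [-0.57, -0.87, -0.41], [-0.57, -0.87, -0.41], [-0.57, -0.87, -0.41], [-0.57, -0.87, -0.41], [-0.57, -0.87, -0.41], [-0.57, -0.87, -0.41]] 7.05
[0.84108979 0.39886962] 0.5193138073750669
```

```bash
cat >> h.py <<'E'
def slope(c,P,dx=.006):
    m=(P[...,2]>.045)&(P[...,2]<.2)&(abs(P[...,0]-.5855)<dx)&(P[...,1]>.05)&(P[...,1]<.19)
    q=P[m]; k=np.polyfit(q[:,1],q[:,2],1); 
    k=np.polyfit(*(q[abs(q[:,2]-np.polyval(k,q[:,1]))<.012][:,1:].T),1)
    print("handle n",len(q),"angle",np.arctan(k[0]).round(3),"top z at y=.1",np.polyval(k,.1).round(4),"max",q.max(0).round(3), "xmed",np.median(q[:,0]).round(4))
E
python3 - <<'E'
from h import *
for n in("top","side"):
    c=r.capture(n); slope(c,cloud(c))
save(c,"p1s",(140,130,320,270),4)
E
```

```text
handle n 16 angle 0.069 top z at y=.1 0.0667 max [0.591 0.077 0.07 ] xmed 0.5842
handle n 102 angle 0.105 top z at y=.1 0.0722 max [0.591 0.162 0.085] xmed 0.5853
```

View pics/p1s.png

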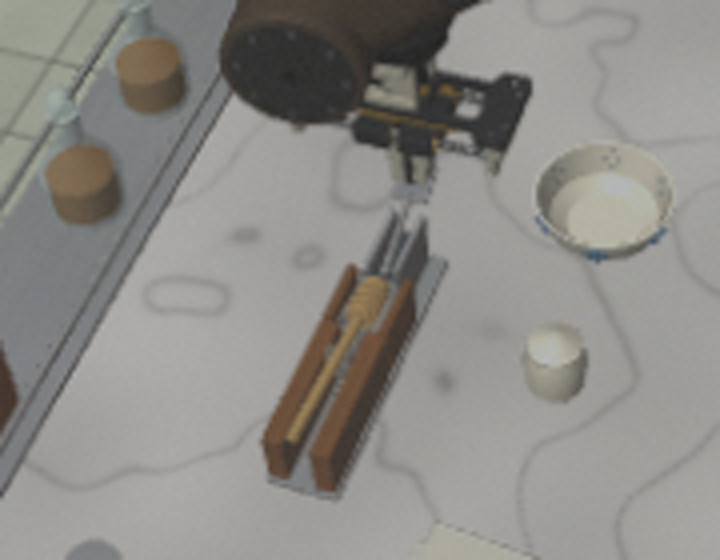

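The side picture shows the fingertips on the paddle (raw px ~(243,176)) and the handle just rising out of the trough (~0.1 rad), not yet near the catch.

Request:
send_rows:
  plan:
    - [[0.004,0,0],[0,0,0]]
    - [[0.008,0,0],[0,0,0]]
    - [[0.012,0,0],[0,0,0]]
    - [[0.016,0,0],[0,0,0]]
    - [[0.02,0,0],[0,0,0]]

```text
time_s: 7.65
tcp_pos: [0.5854, -0.109, 0.106]
eef_rot: [-56.2, 89.9, 34.1]
contact_force: [1.1, 0.6, 0.0]
gripper_width: 0.0001
```

Request:
send_rows:
  plan:
    - [[0.004,0,0],[0,0,0]]
    - [[0.008,0,0],[0,0,0]]
    - [[0.012,0,0],[0,0,0]]
    - [[0.016,0,0],[0,0,0]]
    - [[0.016,0,0],[0,0,0]]

```text
time_s: 8.15
tcp_pos: [0.5854, -0.109, 0.1035]
eef_rot: [-53.1, 89.9, 37.2]
contact_force: [-0.6, 0.4, 0.2]
gripper_width: 0.0003
```

Request:
send_rows:
  plan:
    - [[0.004,0,0],[0,0,0]]
    - [[0.008,0,0],[0,0,0]]
    - [[0.012,0,0],[0,0,0]]
    - [[0.013,0,0],[0,0,0]]
    - [[0.013,0,0],[0,0,0]]

```text
time_s: 8.65
tcp_pos: [0.5854, -0.109, 0.1015]
eef_rot: [-52.9, 89.9, 37.5]
contact_force: [0.0, -0.2, -0.5]
gripper_width: 0.0005
```

Request:
send_rows:
  plan:
    - [[0.004,0,0],[0,0,0]]
    - [[0.008,0,0],[0,0,0]]
    - [[0.012,0,0],[0,0,0]]
    - [[0.013,0,0],[0,0,0]]
    - [[0.013,0,0],[0,0,0]]

```text
time_s: 9.15
tcp_pos: [0.5854, -0.109, 0.0995]
eef_rot: [-51.8, 89.9, 38.5]
contact_force: [0.1, -0.9, 1.1]
gripper_width: 0.0003
```

Request:
send_rows:
  plan:
    - [[0.004,0,0],[0,0,0]]
    - [[0.008,0,0],[0,0,0]]
    - [[0.012,0,0],[0,0,0]]
    - [[0.013,0,0],[0,0,0]]
    - [[0.013,0,0],[0,0,0]]

```text
time_s: 9.65
tcp_pos: [0.5854, -0.109, 0.0975]
eef_rot: [-51.1, 89.9, 39.2]
contact_force: [-0.1, 0.6, -0.1]
gripper_width: 0.0005
```

Request:
send_rows:
  plan:
    - [[0.004,0,0],[0,0,0]]
    - [[0.008,0,0],[0,0,0]]
    - [[0.012,0,0],[0,0,0]]
    - [[0.013,0,0],[0,0,0]]
    - [[0.013,0,0],[0,0,0]]

```text
time_s: 10.15
tcp_pos: [0.5854, -0.109, 0.0955]
eef_rot: [-50.4, 89.9, 39.9]
contact_force: [-0.4, 0.9, 0.9]
gripper_width: 0.0007
```

```bash
python3 - <<'E'
from h import *
c=r.capture("side"); slope(c,cloud(c)); print(r.get_state()["contact_force"])
c=r.capture("side"); slope(c,cloud(c)); print(r.get_state()["contact_force"])
E
```

```text
handle n 97 angle 0.245 top z at y=.1 0.0898 max [0.591 0.161 0.107] xmed 0.5851
[-0.32170833 -0.55008887  1.11297934]
handle n 95 angle 0.237 top z at y=.1 0.0895 max [0.591 0.16  0.107] xmed 0.5852
[0.47049305 0.03830099 0.76666213]
```

Request:
send_rows:
  plan:
    - [[0.004,0,0],[0,0,0]]
    - [[0.008,0,0],[0,0,0]]
    - [[0.012,0,0],[0,0,0]]
    - [[0.013,0,0],[0,0,0]]
    - [[0.013,0,0],[0,0,0]]

```text
time_s: 10.75
tcp_pos: [0.5855, -0.1091, 0.0939]
eef_rot: [-59.5, 89.9, 30.8]
contact_force: [-0.6, -1.2, 3.0]
gripper_width: 0.0004
```

Request:
send_rows:
  plan:
    - [[0.004,0,0],[0,0,0]]
    - [[0.008,0,0],[0,0,0]]
    - [[0.012,0,0],[0,0,0]]
    - [[0.013,0,0],[0,0,0]]
    - [[0.013,0,0],[0,0,0]]

```text
time_s: 11.25
tcp_pos: [0.5856, -0.1093, 0.0922]
eef_rot: [-69.9, 89.9, 20.4]
contact_force: [-0.8, -2.5, 5.5]
gripper_width: 0.0006
```

Request:
send_rows:
  plan:
    - [[0.003,0,0],[0,0,0]]
    - [[0.005,0,0],[0,0,0]]
    - [[0.007,0,0],[0,0,0]]
    - [[0.007,0,0],[0,0,0]]
    - [[0.007,0,0],[0,0,0]]

```text
time_s: 11.75
tcp_pos: [0.5857, -0.1095, 0.0914]
eef_rot: [-77.2, 89.9, 13.1]
contact_force: [-1.7, -2.0, 5.2]
gripper_width: 0.0004
```

Request:
send_rows:
  plan:
    - [[0.004,0,0],[0,0,0]]
    - [[0.007,0,0],[0,0,0]]
    - [[0.01,0,0],[0,0,0]]
    - [[0.01,0,0],[0,0,0]]
    - [[0.01,0,0],[0,0,0]]

```text
time_s: 12.25
tcp_pos: [0.5857, -0.1095, 0.0898]
eef_rot: [-76.6, 89.9, 13.7]
contact_force: [-1.5, -1.6, 3.6]
gripper_width: 0.0009
```

Request:
send_rows:
  plan:
    - [[0.004,0,0],[0,0,0]]
    - [[0.007,0,0],[0,0,0]]
    - [[0.01,0,0],[0,0,0]]
    - [[0.01,0,0],[0,0,0]]
    - [[0.01,0,0],[0,0,0]]

```text
time_s: 12.75
tcp_pos: [0.5857, -0.1093, 0.0881]
eef_rot: [-70.2, 89.9, 20.1]
contact_force: [0.6, -0.6, 0.8]
gripper_width: 0.0004
```

```bash
python3 - <<'E'
from h import *
for i in range(3):
    c=r.capture("side"); slope(c,cloud(c)); print(r.get_state()["contact_force"])
E
```

```text
handle n 87 angle 0.344 top z at y=.1 0.0996 max [0.591 0.155 0.124] xmed 0.5847
[ 1.5627432  -0.11694094  1.46206072]
handle n 87 angle 0.307 top z at y=.1 0.0995 max [0.591 0.154 0.118] xmed 0.5858
[-0.1652315  -0.23750769  0.64664984]
handle n 89 angle 0.342 top z at y=.1 0.0996 max [0.591 0.157 0.12 ] xmed 0.5847
[ 0.75140859 -0.35781904  0.88577461]
```

The force rose to 5.5 N and then fell to 0.8 N at about 0.33 rad: that is the click. I'll back off and check that it holds.

Request:
send_rows:
  plan:
    - [[-0.01,0,0],[0,0,0]]
    - [[-0.03,0,0],[0,0,0]]
    - [[-0.07,0,0],[0,0,0]]
    - [[-0.2,0,0],[0,0,0]]
    - [[-0.5,0,0],[0,0,0]]

```text
time_s: 13.4
tcp_pos: [0.5831, -0.1093, 0.1608]
eef_rot: [80.5, 89.7, 170.8]
contact_force: [1.8, 0.1, -0.1]
gripper_width: 0.0005
```

```bash
python3 - <<'E'
from h import *
for i in range(3):
    c=r.capture("side"); P=cloud(c); slope(c,P)
m=(P[...,2]>.075)&(P[...,2]<.19)&(abs(P[...,0]-.5855)<.012)&(P[...,1]>.06)&(P[...,1]<.17)
q=P[m]; print(q[np.argsort(q[:,1])][::8].round(3).tolist())
go([.5855,.105,.25],tool(0,-1))
E
```

```text
handle n 85 angle 0.326 top z at y=.1 0.0995 max [0.591 0.154 0.12 ] xmed 0.585
handle n 88 angle 0.318 top z at y=.1 0.0996 max [0.591 0.158 0.126] xmed 0.5851
handle n 89 angle 0.335 top z at y=.1 0.0996 max [0.591 0.154 0.123] xmed 0.585
[[0.591, 0.06, 0.088], [0.576, 0.064, 0.083], [0.581, 0.069, 0.082], [0.583, 0.079, 0.093], [0.583, 0.087, 0.094], [0.585, 0.1, 0.099], [0.588, 0.107, 0.101], [0.589, 0.12, 0.107], [0.584, 0.132, 0.114], [0.581, 0.145, 0.116], [0.582, 0.152, 0.115]]
t 13.55 pos [ 0.5875 -0.1093  0.1669] F [-0.15  0.99 -0.99] w 0.0006
axes x,y,z: [[0.009, 0.001, -1.0], [-1.0, -0.006, -0.009], [-0.006, 1.0, 0.001]]
shift [-0.552 -0.     1.429] turn [0.008 0.001 0.011] deg [0.4 0.1 0.5]
```

Request:
send_rows:
  plan:
    - [[-0.15,0,0.1],[0,0,0]]
    - [[-0.22,0,0.3],[0,0,0]]
    - [[-0.22,0,0.5],[0,0,0.01]]
    - [[-0.22,0,0.65],[0,0,0.01]]
    - [[-0.22,0,0.71],[0,0,0.01]]
  jaw: 0
  force: 12

```text
time_s: 14.05
tcp_pos: [0.5863, -0.0012, 0.1998]
eef_rot: [-29.4, 89.9, 61.0]
contact_force: [-0.6, -0.3, 0.6]
gripper_width: 0.0348
```

Request:
send_rows:
  plan:
    - [[0,0,0.2],[0,0,0]]
    - [[0,0,0.4],[0,0,0]]
    - [[0,0,0.6],[0,0,0]]
    - [[0,0,0.71],[0,0,0]]
    - [[0,0,0.71],[0,0,0]]

```text
time_s: 14.55
tcp_pos: [0.5853, 0.1067, 0.1995]
eef_rot: [-7.6, 89.9, 82.9]
contact_force: [-0.5, 0.3, -0.5]
gripper_width: 0.0439
```

```bash
python3 - <<'E'
from h import *
c=r.capture("wrist"); save(c,"w1",scale=1.2)
P=cloud(c); slope(c,P,.008)
c=r.capture("side"); slope(c,cloud(c))
go([.5855,.105,.0955],tool(0,-1))
E
```

```text
handle n 1766 angle 0.331 top z at y=.1 0.0974 max [0.593 0.155 0.118] xmed 0.5866
handle n 92 angle 0.335 top z at y=.1 0.0995 max [0.591 0.155 0.125] xmed 0.5852
t 14.65 pos [0.5852 0.105  0.1996] F [0.24 0.23 0.03] w 0.0438
axes x,y,z: [[0.0, 0.001, -1.0], [-1.0, -0.008, -0.0], [-0.008, 1.0, 0.001]]
shift [ 0.694 -0.002 -0.001] turn [0.011 0.001 0.   ] deg [0.5 0.1 0. ]
```

View pics/w1.png

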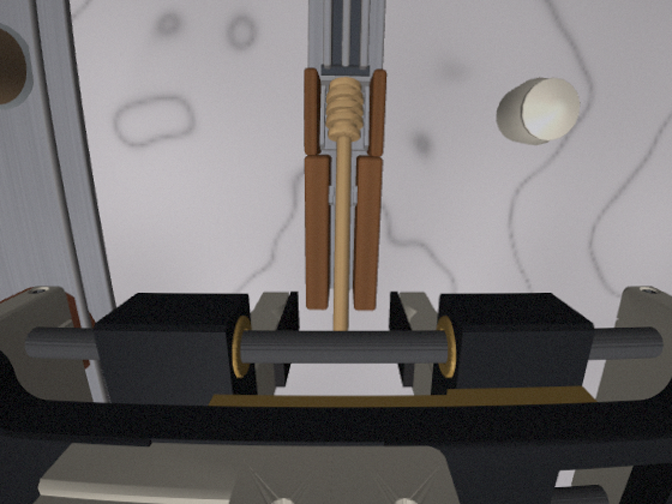

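The handle (px 342,320) runs centrally between the open fingers; the cradle is holding at 0.33 rad. Descend and grip.

Request:
send_rows:
  plan:
    - [[0.2,0,0],[0,0,0]]
    - [[0.4,0,0],[0,0,0]]
    - [[0.55,0,0],[0,0,0]]
    - [[0.65,0,0],[0,0,0]]
    - [[0.695,0,0],[0,0,0]]

```text
time_s: 15.15
tcp_pos: [0.5843, 0.1034, 0.0936]
eef_rot: [95.8, 89.8, -173.8]
contact_force: [-0.0, -0.7, -0.0]
gripper_width: 0.0437
```

Request:
send_rows:
  plan:
    - [[0,0,0],[0,0,0]]
    - [[0,0,0],[0,0,0]]
    - [[0,0,0],[0,0,0]]
    - [[0,0,0],[0,0,0]]
    - [[0,0,0],[0,0,0]]
  jaw: -1

```text
time_s: 15.65
tcp_pos: [0.5846, 0.1036, 0.0943]
eef_rot: [82.3, 89.9, 172.7]
contact_force: [0.0, -0.1, -0.4]
gripper_width: 0.0104
```

Request:
send_rows:
  plan:
    - [[0,0,0],[0,0,0]]
    - [[0,0,0],[0,0,0]]
    - [[0,0,0],[0,0,0]]
    - [[0,0,0],[0,0,0]]
    - [[0,0,0],[0,0,0]]

```text
time_s: 16.15
tcp_pos: [0.5847, 0.1036, 0.0943]
eef_rot: [81.0, 89.9, 171.4]
contact_force: [0.0, 0.1, -0.1]
gripper_width: 0.0106
```

Request:
send_rows:
  plan:
    - [[-0.03,0,0],[0,0,0]]
    - [[-0.08,0,0],[0,0,0]]
    - [[-0.16,0,0],[0,0,0]]
    - [[-0.26,0,0],[0,0,0]]
    - [[-0.38,0,0],[0,0,0]]

```text
time_s: 16.65
tcp_pos: [0.5846, 0.1036, 0.1525]
eef_rot: [83.4, 89.9, 173.8]
contact_force: [-0.4, 0.8, -0.6]
gripper_width: 0.0107
```

Request:
send_rows:
  plan:
    - [[-0.1,0,0],[0,0,0]]
    - [[-0.2,0,0],[0,0,0]]
    - [[-0.3,0,0],[0,0,0]]
    - [[-0.35,0,0],[0,0,0]]
    - [[-0.35,0,0],[0,0,0]]

```text
time_s: 17.15
tcp_pos: [0.5852, 0.1038, 0.2068]
eef_rot: [-33.0, 89.9, 57.4]
contact_force: [0.2, 0.2, -0.3]
gripper_width: 0.0105
```

```bash
python3 - <<'E'
from h import *
c=r.capture("side"); save(c,"s2",(120,90,340,290),3)
P=cloud(c); m=(P[...,2]>.1)&(P[...,2]<.25)&(abs(P[...,0]-.585)<.016)&(P[...,1]>-.03)&(P[...,1]<.08)
q=P[m]; k=np.polyfit(q[:,1],q[:,2],1); print(len(q),np.arctan(k[0]),q.min(0),q.max(0))
go([.4365,-.086,.2],tool(0,-1))
E
```

```text
Traceback (most recent call last):
TypeError: expected non-empty vector for x
```

View pics/s2.png

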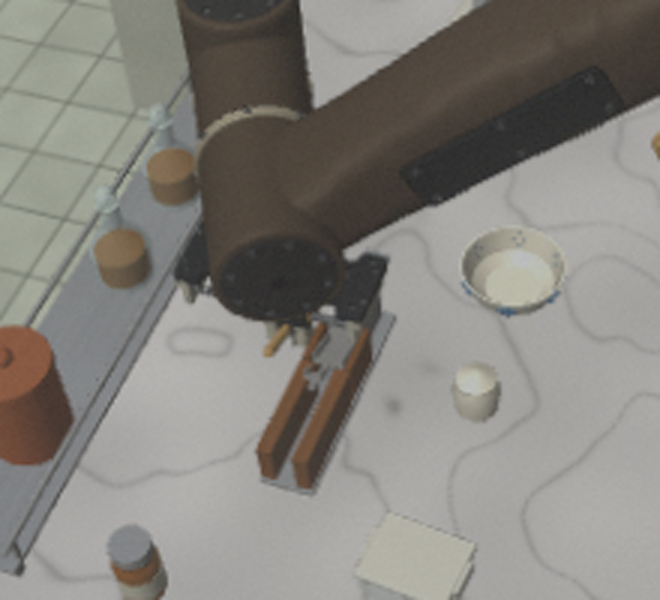

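The dipper is in hand and clear of the rest (handle end at crop ~(275,340)), and the rocker stays up. Carry it to the bowl.

Request:
send_rows:
  plan:
    - [[0,0.06,-0.08],[0,0,0]]
    - [[0,0.18,-0.23],[0,0,0]]
    - [[0,0.32,-0.41],[0,0,0]]
    - [[0,0.44,-0.56],[0,0,0]]
    - [[0,0.5,-0.63],[0,0,0]]

```text
time_s: 17.7
tcp_pos: [0.5079, 0.0066, 0.2049]
eef_rot: [78.0, 89.9, 168.3]
contact_force: [0.5, -0.1, -0.0]
gripper_width: 0.0102
```

Request:
send_rows:
  plan:
    - [[0,0.1,-0.13],[0,0,0]]
    - [[0,0.22,-0.28],[0,0,0]]
    - [[0,0.34,-0.43],[0,0,0]]
    - [[0,0.44,-0.56],[0,0,0]]
    - [[0,0.49,-0.63],[0,0,0]]

```text
time_s: 18.2
tcp_pos: [0.4333, -0.0895, 0.2047]
eef_rot: [79.5, 89.8, 169.8]
contact_force: [-0.3, 0.1, 0.3]
gripper_width: 0.0104
```

```bash
python3 - <<'E'
from h import *
go([.4365,-.086,.1],tool(0,-1)); s=r.get_state()["tcp_pos"]
c=r.capture("wrist"); save(c,"w2",scale=1.2); P=cloud(c)
m=(P[...,2]>.09)&(P[...,2]<.24)&(abs(P[...,0]-s[0])<.018)&(P[...,1]<s[1]-.03)&(P[...,1]>s[1]-.16)
q=P[m]; h=q[abs(q[:,0]-np.median(q[:,0]))<.005]; h=h[h[:,1]>s[1]-.075]
if len(h)>20:
  k=np.polyfit(h[:,1],h[:,2],1); print("n",len(h),"angle",np.arctan(k[0]),"z axis at tcp",np.polyval(k,s[1])-.0058,"yaw slope",np.polyfit(h[:,1],h[:,0],1))
  print("range",np.nanpercentile(q,1,axis=0),np.nanpercentile(q,99,axis=0))
m=(P[...,2]>.04)&(P[...,2]<.055)&(np.hypot(P[...,0]-.436,P[...,1]+.177)<.08)
print("bowl",m.sum(),cv2.minEnclosingCircle(P[m][:,:2].astype(np.float32)))
E
```

```text
t 18.2 pos [ 0.4333 -0.0895  0.2047] F [-0.25  0.14  0.27] w 0.0104
axes x,y,z: [[-0.003, 0.001, -1.0], [-1.0, -0.005, 0.003], [-0.005, 1.0, 0.001]]
shift [ 0.698 -0.024  0.023] turn [ 0.006  0.001 -0.004] deg [ 0.3  0.  -0.2]
n 1732 angle 0.3262235626391177 z axis at tcp 0.2037650222809589 yaw slope [-0.00181403  0.43344328]
range [ 0.42140888 -0.20863645  0.16989116] [ 0.44650593 -0.12086973  0.1992215 ]
bowl 2050 ((0.4357103407382965, -0.17469152808189392), 0.06338632106781006)
```

View pics/w2.png

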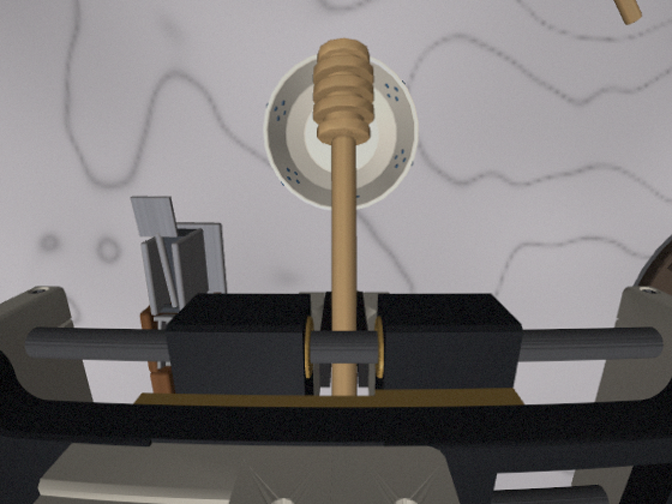

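The head is over the bowl, handle toward the grip, angle 0.33 rad. Lower to just above contact.

Request:
send_rows:
  plan:
    - [[0.15,-0.016,0.017],[0,0,0]]
    - [[0.35,-0.016,0.017],[0,0,0]]
    - [[0.55,-0.016,0.017],[0,0,0]]
    - [[0.72,-0.016,0.017],[0,0,0]]
    - [[0.82,-0.016,0.017],[0,0,0]]

```text
time_s: 18.75
tcp_pos: [0.4341, -0.0873, 0.0796]
eef_rot: [89.1, 89.7, 179.3]
contact_force: [0.4, 0.2, 0.0]
gripper_width: 0.0102
```

Request:
send_rows:
  plan:
    - [[0.012,0,0],[0,0,0]]
    - [[0.025,0,0],[0,0,0]]
    - [[0.035,0,0],[0,0,0]]
    - [[0.045,0,0],[0,0,0]]
    - [[0.05,0,0],[0,0,0]]

```text
time_s: 19.25
tcp_pos: [0.4345, -0.0872, 0.0726]
eef_rot: [85.2, 89.7, 175.4]
contact_force: [-0.5, 0.4, -1.1]
gripper_width: 0.0106
```

```bash
python3 - <<'E'
from h import *
go([.4357,-.087,.062],tool(0,-1)); s=r.get_state()["tcp_pos"]
c=r.capture("wrist"); save(c,"w3",scale=1.2); P=cloud(c)
m=(abs(P[...,0]-s[0])<.005)&(P[...,1]<s[1]-.025)&(P[...,1]>s[1]-.075)&(P[...,2]>.02)
h=P[m]; k=np.polyfit(h[:,1],h[:,2],1); print("n",len(h),"angle",np.arctan(k[0]),"handle underside z at rim y=-.114",np.polyval(k,-.114)-.0116)
c=r.capture("side"); save(c,"s3",(240,120,340,220),6)
E
```

```text
t 19.25 pos [ 0.4345 -0.0872  0.0726] F [-0.54  0.36 -1.14] w 0.0106
axes x,y,z: [[-0.005, 0.0, -1.0], [-1.0, -0.005, 0.005], [-0.005, 1.0, 0.0]]
shift [ 0.071 -0.008  0.001] turn [ 0.006  0.    -0.006] deg [ 0.3  0.  -0.3]
n 5569 angle 1.2282198160783422 handle underside z at rim y=-.114 0.13392761958012683
```

Request:
send_rows:
  plan:
    - [[0.01,0,0],[0,0,0]]
    - [[0.02,0,0],[0,0,0]]
    - [[0.03,0,0],[0,0,0]]
    - [[0.04,0,0],[0,0,0]]
    - [[0.045,0,0],[0,0,0]]

```text
time_s: 19.85
tcp_pos: [0.4341, -0.0873, 0.0655]
eef_rot: [87.0, 89.7, 177.3]
contact_force: [0.1, -0.9, -0.7]
gripper_width: 0.0102
```

Request:
send_rows:
  plan:
    - [[0.003,0,0],[0,0,0]]
    - [[0.006,0,0],[0,0,0]]
    - [[0.01,0,0],[0,0,0]]
    - [[0.013,0,0],[0,0,0]]
    - [[0.013,0,0],[0,0,0]]

```text
time_s: 20.35
tcp_pos: [0.4341, -0.0873, 0.0635]
eef_rot: [87.5, 89.7, 177.8]
contact_force: [-0.9, -0.0, -0.1]
gripper_width: 0.0105
```

```bash
python3 - <<'E'
from h import *
c=r.capture("wrist"); save(c,"w4",scale=1.2); P=cloud(c)
for y in np.arange(-.215,-.11,.01):
    m=(abs(P[...,0]-.4345)<.003)&(abs(P[...,1]-y)<.0015); print(round(y,3),np.round(np.nanpercentile(P[m][:,2],[10,50,90]),4) if m.sum() else None)
print(r.get_state()["contact_force"])
E
```

```text
-0.215 [0.0103 0.0115 0.0125]
-0.205 [0.0349 0.036  0.0367]
-0.195 [0.0369 0.039  0.0409]
-0.185 [0.0389 0.0398 0.0441]
-0.175 [0.0424 0.0436 0.047 ]
-0.165 [0.0419 0.0427 0.0436]
-0.155 [0.0451 0.0462 0.0474]
-0.145 [0.0487 0.0496 0.0506]
-0.135 [0.0518 0.0528 0.0538]
-0.125 [0.0551 0.0562 0.0574]
-0.115 [0.0597 0.128  0.1621]
[ 0.21455729  0.34391649 -0.90772564]
```

View pics/w4.png

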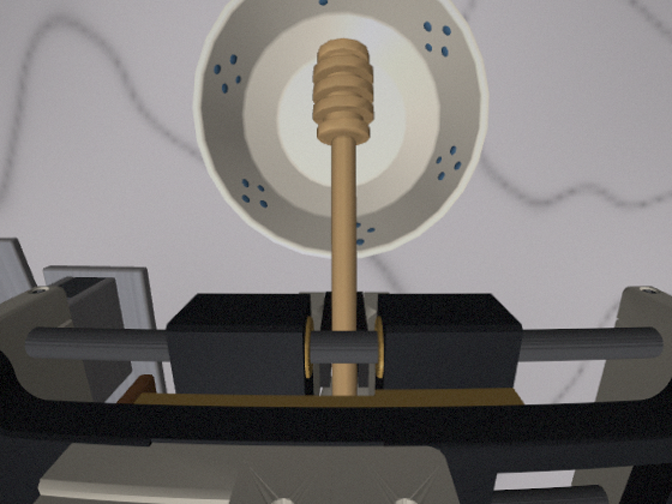

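Small blue flowers: it's the right bowl; the head (px 343,90) is over the floor, and the handle is about 3 mm above the rim. Creep to contact.

Request:
send_rows:
  plan:
    - [[0.003,0,0],[0,0,0]]
    - [[0.006,0,0],[0,0,0]]
    - [[0.01,0,0],[0,0,0]]
    - [[0.011,0,0],[0,0,0]]
    - [[0.011,0,0],[0,0,0]]

```text
time_s: 20.9
tcp_pos: [0.4341, -0.0873, 0.0619]
eef_rot: [87.9, 89.7, 178.1]
contact_force: [0.8, -0.3, -0.6]
gripper_width: 0.0102
```

Request:
send_rows:
  plan:
    - [[0.003,0,0],[0,0,0]]
    - [[0.006,0,0],[0,0,0]]
    - [[0.008,0,0],[0,0,0]]
    - [[0.008,0,0],[0,0,0]]
    - [[0.008,0,0],[0,0,0]]

```text
time_s: 21.4
tcp_pos: [0.4341, -0.0873, 0.0606]
eef_rot: [88.1, 89.7, 178.3]
contact_force: [-0.7, 0.3, 0.2]
gripper_width: 0.0106
```

Request:
send_rows:
  plan:
    - [[0.003,0,0],[0,0,0]]
    - [[0.006,0,0],[0,0,0]]
    - [[0.008,0,0],[0,0,0]]
    - [[0.008,0,0],[0,0,0]]
    - [[0.008,0,0],[0,0,0]]

```text
time_s: 21.9
tcp_pos: [0.4342, -0.0873, 0.0595]
eef_rot: [87.7, 89.7, 178.0]
contact_force: [0.1, 0.7, 1.5]
gripper_width: 0.0101
```

```bash
python3 - <<'E'
from h import *
F=[]
for n in range(4):
    c=r.capture("wrist"); F.append(r.get_state()["contact_force"])
P=cloud(c); print(np.round(F,2).tolist())
for y in (-.205,-.185,-.155,-.145,-.135,-.125):
    m=(abs(P[...,0]-.4345)<.003)&(abs(P[...,1]-y)<.0015); print(round(y,3),np.round(np.nanpercentile(P[m][:,2],[10,50,90]),4) if m.sum() else None)
m=(P[...,2]>.04)&(P[...,2]<.055)&(np.hypot(P[...,0]-.436,P[...,1]+.177)<.08)&(abs(P[...,0]-.4345)>.02); print("rim z",np.percentile(P[m][:,2],[50,95]))
E
```

```text
[[0.14, -0.42, 1.54], [0.1, -0.13, 0.99], [-0.15, -0.26, 1.08], [-0.12, 0.02, 0.95]]
-0.205 [0.0322 0.0335 0.0344]
-0.185 [0.0361 0.0373 0.0423]
-0.155 [0.042  0.0428 0.0439]
-0.145 [0.0456 0.0464 0.0472]
-0.135 [0.0489 0.0498 0.0507]
-0.125 [0.0521 0.0527 0.0538]
rim z [0.04410188 0.04578437]
```

Contact felt (steady ~1.1 N, as predicted in height). Release and withdraw upward.

Request:
send_rows:
  plan:
    - [[0,0,0],[0,0,0]]
    - [[0,0,0],[0,0,0]]
    - [[0,0,0],[0,0,0]]
    - [[0,0,0],[0,0,0]]
    - [[0,0,0],[0,0,0]]
  jaw: -0.2

```text
time_s: 22.6
tcp_pos: [0.4341, -0.0873, 0.0595]
eef_rot: [87.6, 89.7, 177.9]
contact_force: [-0.4, 0.3, -1.2]
gripper_width: 0.0349
```

Request:
send_rows:
  plan:
    - [[-0.03,0,0],[0,0,0]]
    - [[-0.1,0,0],[0,0,0]]
    - [[-0.25,0,0],[0,0,0]]
    - [[-0.45,0,0],[0,0,0]]
    - [[-0.65,0,0],[0,0,0]]

```text
time_s: 23.1
tcp_pos: [0.4344, -0.0874, 0.1588]
eef_rot: [88.9, 89.7, 179.2]
contact_force: [0.7, 0.3, 0.0]
gripper_width: 0.0352
```

Request:
send_rows:
  plan:
    - [[-0.15,0,0],[0,0,0]]
    - [[-0.3,0,0.1],[0,0,0]]
    - [[-0.4,0,0.3],[0,0,0]]
    - [[-0.4,0,0.5],[0,0,0]]
    - [[-0.4,0,0.6],[0,0,0]]

```text
time_s: 23.6
tcp_pos: [0.4346, 0.0042, 0.2206]
eef_rot: [62.6, 89.8, 152.9]
contact_force: [0.1, 0.2, -0.6]
gripper_width: 0.0349
```

```bash
python3 - <<'E'
from h import *
c=r.capture("wrist"); save(c,"w5",scale=1.2); P=cloud(c)
for t in("dipper","bowl","paddle","rocker"):
    for d in r.trace(c,t)[:2]:
        q=P[d["mask"]]; print(t,round(d["score"],2),np.round(d["uv"]),np.nanmedian(q,0).round(3),np.nanpercentile(q,2,axis=0).round(3),np.nanpercentile(q,98,axis=0).round(3))
m=(P[...,2]>.04)&(P[...,2]<.049)&(np.hypot(P[...,0]-.436,P[...,1]+.177)<.08)
print("bowl",cv2.minEnclosingCircle(P[m][:,:2].astype(np.float32)))
print(r.get_state()["contact_force"],r.get_state()["gripper_width"],r.get_state()["tcp_pos"])
E
```

```text
dipper 0.83 [287.  61.] [ 0.434 -0.129  0.05 ] [ 0.424 -0.186  0.006] [ 0.446 -0.039  0.083]
dipper 0.59 [462. 402.] [0.148 0.352 0.016] [0.138 0.345 0.   ] [0.166 0.369 0.022]
bowl 0.8 [281.  33.] [ 0.442 -0.162  0.014] [ 0.378 -0.194  0.005] [ 0.493 -0.118  0.046]
bowl 0.27 [136. 175.] [ 0.585 -0.017  0.059] [ 0.568 -0.126  0.043] [0.602 0.048 0.071]
paddle 0.89 [135. 179.] [ 0.585 -0.018  0.06 ] [ 0.568 -0.126  0.043] [0.602 0.048 0.071]
rocker 0.87 [137. 175.] [ 0.585 -0.018  0.059] [ 0.568 -0.126  0.042] [0.603 0.046 0.071]
bowl ((0.4358271360397339, -0.17225711047649384), 0.06291700154542923)
[-0.53851706  0.05417327  0.63166101] 0.0354554319968565 [0.43417515 0.00221864 0.2192138 ]
```

View pics/w5.png

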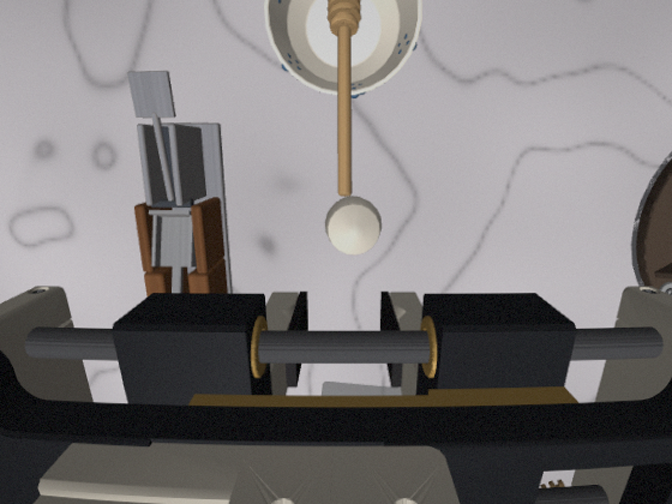

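The dipper lies in the bowl with its handle over the rim (px 345,90), clear of the salt pot (353,225), and the paddle looks down. One last numeric check with the top and side cameras before handing in.

```bash
python3 - <<'E'
from h import *
for n in("top","side"):
    c=r.capture(n); P=cloud(c)
    for t in("dipper","bowl","paddle","saltpot","snapbox"):
        for d in r.trace(c,t)[:3 if t=="dipper" else 1]:
            q=P[d["mask"]]; print(n,t,round(d["score"],2),np.nanmedian(q,0).round(3),np.nanpercentile(q,2,axis=0).round(3),np.nanpercentile(q,98,axis=0).round(3))
    m=(P[...,1]>-.125)&(P[...,1]<-.1)&(abs(P[...,0]-.5855)<.01)&(P[...,2]>.03)&(P[...,2]<.12); q=P[m]
    if len(q)>5: k=np.polyfit(q[:,1],q[:,2],1); print("paddle z",np.median(q[:,2]),"slope",np.arctan(k[0]),"-> rocker angle", .5+np.arctan(k[0]))
r.close_job()
E
```

```text
top dipper 0.98 [ 0.271 -0.391  0.019] [ 0.181 -0.459 -0.003] [ 0.328 -0.283  0.037]
top dipper 0.75 [ 0.434 -0.154  0.04 ] [ 0.423 -0.205 -0.   ] [ 0.455 -0.042  0.081]
top bowl 0.92 [ 0.446 -0.178  0.016] [ 0.381 -0.231  0.002] [ 0.493 -0.121  0.045]
top paddle 0.52 [ 0.585 -0.107  0.066] [ 0.57  -0.127  0.055] [ 0.601 -0.056  0.071]
top saltpot 0.44 [0.405 0.225 0.05 ] [0.362 0.193 0.017] [0.456 0.273 0.054]
top snapbox 0.7 [0.403 0.225 0.05 ] [0.361 0.193 0.006] [0.456 0.275 0.054]
paddle z 0.06692847795018986 slope -0.18035167361254653 -> rocker angle 0.31964832638745344
side dipper 0.77 [0.215 0.408 0.021] [ 0.137  0.355 -0.001] [0.324 0.482 0.039]
side dipper 0.75 [ 0.261 -0.386  0.021] [ 0.183 -0.445  0.002] [ 0.317 -0.286  0.04 ]
side bowl 0.85 [ 0.413 -0.163  0.028] [ 0.378 -0.211  0.003] [ 0.489 -0.119  0.05 ]
side paddle 0.86 [ 0.587 -0.007  0.061] [ 0.569 -0.128  0.028] [0.606 0.069 0.086]
side saltpot 0.75 [0.42  0.009 0.051] [ 0.403 -0.02   0.012] [0.443 0.023 0.065]
side snapbox 0.86 [0.412 0.241 0.052] [0.365 0.195 0.011] [0.463 0.275 0.059]
paddle z 0.07053201703698919 slope -0.1986168469573323 -> rocker angle 0.3013831530426677
the job is handed in; nothing more can be done
```

I pressed the paddle until it clicked: the force rose to about 5.5 N, then fell to 0.8 N, and I let go before reaching the stop. I then took the dipper by its handle, laid it in the flowered bowl at about 1 N of contact, and handed the job in at about 24 s. `close_job` gives no verdict.

**Last checks:**
- **Rocker:** it is still held up, at 0.30 to 0.33 rad in every camera reading (0.26 needed).
- **Dipper:** the head's centre is about 10 mm from the bowl's axis and about 25 mm above its underside, worked out from the grip and the depth image. The handle lies over the rim.
- **Bowl:** its rim was found within 3 mm of where it started.
- **Bystanders:** the salt pot and the snap-top box are where they were. I did not re-measure the spice jar or the egg cup, but the arm did not work near them.

**Disagreements:** in the last top picture the network labelled the snap-top box as the salt pot, probably because the gripper hid the pot. The side picture shows the pot in place. In that side picture the network missed the dipper in the bowl, but the top and wrist pictures both show it there.

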